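Scrub out a welded pipe stub with a tube brush

ROBOT

A 6-joint arm with a two-finger parallel gripper is mounted at the origin on a cart in front of the work surface, level with it; the furniture and walls round the work are solid. World frame = base frame: x ahead of the robot, y to its left, z up, the work surface at z = 0. Lengths are in m, angles in rad, forces in N, time in s.
With the tool pointing down it reaches from about 0.3 to 0.85 m from the base axis. Payload 4.2 kg.
Tool frame: the origin (TCP) lies at the very end of the fingers, on their centre line; the grasp point (between the pads) lies 19 mm behind it; x points along the fingers, y is the direction in which the jaws open and shut, and the axes are right-handed (so a half turn about x gives the same grasp; the last joint's range is limited). The gripper opens to 91 mm and grips with 3 to 60 N. Pads are 32 mm wide; open, the fingers measure 118 mm over their backs; the gripper's body (76 mm by 178 mm) begins 60 mm behind the grasp point.
Start: joints at [1.191, 0.32, 1.565, -0, 1.257, -0.02], TCP at [0.202, 0.538, 0.214] pointing down, gripper open.
Joint ranges: [-3.11, 3.11], [-0.84, 2.01], [0.21, 2.61], [-1.34, 4.49], [0.05, 2.63], [-2.56, 2.56]. Speed limits (rad/s): [2.57, 2.57, 3.14, 3.14, 3.14, 3.14].

INTERFACE

Orientations are given as a unit quaternion [x, y, z, w].
In Python, from cell import arm, claw, get_state, vision, workorder gives the robot as it stands. Calls block until the motion is done:
- arm.move_to(position, orientation): joint-space move of the TCP to a pose.
- arm.movel(position, attitude=None, speed=0.15, force_limit=None): straight line of the TCP; attitude=None keeps the orientation; speed is the mean speed in m/s. With force_limit (N) it stops when the force on the tool has changed by that much, and returns True; else False.
- arm.move_j(angles): joint-space move.
- claw.ungrasp() and claw.grab(): open the fingers fully, or close them until they stop; the grip force is fixed at half the most.
- arm.pause(seconds).
- arm.ik(position, orientation): joint angles nearest the present ones, or None.
- get_state(): the state.
- vision.read_camera(name): name is "scene" or "top" or "wrist"; returns a dict with "image" (384x512x3 uint8, blue, green, red), "fx", "fy", "cx", "cy" (pixels), "R" (3x3) and "t" (3): a world point X has camera coordinates R X + t; the wrist camera has in their place "tool_from_camera" (4x4, takes a point from camera to tool coordinates, whose origin is the TCP and whose axes are the tool frame's). Camera axes: x right, y down, z forward; pixel columns grow to the right and rows downward; lengths in m; the calibration is good to about 2 mm. A picture is of the moment at which its call begins: read the wrist's pose just before it. There is no depth.
A pose or a line that the arm cannot do raises arm.IKError and nothing moves.
- workorder.hand_in(): hands the job in, once; it reports no verdict.
The state is a dict: "time_s": time; "qpos": joint angles; "joint_velocities": joint speeds; "joint_torque": joint torques, N m; "eef_pos": TCP position; "eef_rot": TCP orientation; "contact_force": force on the tool from outside, world axes, zero at the start; "torque": the same for the moment, N m; "opening": finger opening in m.
Only numpy, scipy, OpenCV 4.12 (cv2) and the standard library are available. Lean on these libraries where they do the work, as an engineer would, in place of code of your own. Each camera call takes 0.05 s, during which the arm holds its last target.

TASK

Take the tube brush off its fork rack and scrub out the inside of the taller of the two upright pipe stubs: push the brush head right down to the bottom three times, pulling it up past half the pipe's height between the strokes. Then hang the brush back in the fork and let go. Do not shove or tip the stubs, and leave the other loose things where they are.

Things in the scene. Friction and masses are not known exactly. Their poses are not given: they have to be found in the camera images.
- brush_grip (a point): Tube brush, 190 mm long, about 0.15 kg, hanging upright in the rack, handle up. This point is the centre of its round wooden handle (26 mm in diameter, 73 mm long), 155 mm above the brush's lower end; z points up along the brush. A steel collar 40 mm in diameter and 5 mm thick sits under the handle, its underside 112 mm above the lower end.
- brush_tip (a point): The lower end of the same brush, on its axis, 155 mm below the handle's centre; z up along the brush. Above it the bristle head, 50 mm long, drawn 46 mm in diameter but solid only in the inner 34 mm (the bristle tips pass through things), then a wire stem 8 mm in diameter up to the collar.
- rack: Fixed grey fork rack; origin at the centre of its underside, z up. Base plate 110 (x) by 90 (y) by 8 mm; a post 50 mm wide at its +x end, as high as the prongs, carries two level prongs that point along the rack's own -x, 18 mm apart inside, each 10 mm wide, tops 125 mm high. The post's face is 43 mm on the +x side of the origin. Nothing stands above the prongs except a small bead at each free end.
- rack_hang (a point): Where the brush hangs: midway between the prongs, level with their tops, 125 mm above the rack's origin. The stem hangs between the prongs, the collar's underside rests on their tops, the lower end is 13 mm above the surface. The head does not pass up between the prongs: lift the brush 15 to 25 mm, slide it out along the rack's -x; hang it back the same way.
- rack_end (a point): The open free end of the fork: midway between the prong ends, level with their tops, 51 mm from the hanging point along the rack's -x. At each prong's end a bead rises 4 mm to keep the collar from slipping off.
- tall_stub_floor (a point): The taller pipe stub: a steel pipe standing upright, open at the top, welded on a 90 by 90 by 8 mm square plate; loose, about 1.1 kg, not fastened. 95 mm high in all, outside diameter 64 mm, bore 56 mm. This point is the centre of the inner floor, 8 mm above the surface, 87 mm below the rim; z up.
- tall_stub_mouth (a point): Centre of the open mouth of the taller pipe stub, level with its rim, 95 mm above the surface.
- short_stub_mouth (a point): Centre of the open mouth of the shorter pipe stub, which needs no brushing: same pipe on a round plate 100 mm in diameter, loose, 55 mm high in all. 
- tube_offcut: Bystander, loose: piece of dark square tube lying along its own y, 40 by 110 by 40 mm; origin at the centre of its underside.
- nozzle: Bystander, loose: copper-coloured conical gas nozzle standing upright, 25 mm in diameter, 58 mm high; origin at the centre of its underside.
- v_block: Bystander, loose: grey steel V-block 50 by 50 by 30 mm, the one nearer the robot (another, fixed, stands at the far edge); origin at the centre of its underside.

How it is judged:
On the way, in this order (a step that is already met when the one before it is completed fails the run):
1. first stroke: the lower end of the brush is within 12 mm of the taller stub's inner floor, inside the pipe (horizontal distance between brush_tip and tall_stub_floor below 0.026 m and z of brush_tip in the frame of tall_stub_floor below 0.012 m), for 0.05 s.
2. the brush is pulled up over the same pipe until its lower end is more than 44 mm (half the pipe's depth) above the inner floor (horizontal distance between brush_tip and tall_stub_floor below 0.026 m and z of brush_tip in the frame of tall_stub_floor above 0.044 m), for 0.05 s.
3. second stroke: the lower end of the brush is within 12 mm of the taller stub's inner floor, inside the pipe (all of step 1), for 0.05 s.
4. the brush is pulled up over the same pipe until its lower end is more than 44 mm (half the pipe's depth) above the inner floor (all of step 2), for 0.05 s.
5. third stroke: the lower end of the brush is within 12 mm of the taller stub's inner floor, inside the pipe (all of step 3), for 0.05 s.
At the end, for the whole second after the job is handed in: The brush hangs upright (within 0.08 rad) in the fork, its collar resting on the prongs: lower end 9 to 17 mm above the rack's underside, -32 to 30 mm along and within 15 mm across the rack from its origin. Both pipe stubs stand upright on the surface (within 0.05 rad) (x of brush_tip in the frame of rack between -0.032 and 0.03 m and y of brush_tip in the frame of rack between -0.015 and 0.015 m and z of brush_tip in the frame of rack between 0.009 and 0.017 m and angle between brush_tip's own z axis and vertical below 0.08 rad and angle between each of tall_stub_mouth, short_stub_mouth's own z axis and vertical below 0.05 rad); the robot touches nothing.
It fails at once if the taller stub is shoved more than 25 mm or tipped more than 0.2 rad (distance of tall_stub_mouth from where it was at the start of the episode above 0.025 m or angle between tall_stub_mouth's own z axis and vertical above 0.2 rad).
It fails at once if the shorter stub is shoved more than 25 mm (distance of short_stub_mouth from where it was at the start of the episode above 0.025 m).
It fails at once if a bystander (tube offcut, nozzle, V-block) is moved more than 25 mm (distance of any of tube_offcut, nozzle, v_block from where it was at the start of the episode above 0.025 m).
It also fails if it takes over 64 s, if anything falls off the work surface, if the arm or the gripper's body presses on something with over 40 N, if the wrist force passes 120 N, or if a joint passes its speed limit or range.

## Working session

There is one attempt and no reset: what is moved stays moved. The work goes in short steps, each a Python script; the robot and the scene stay as the last script left them, time stands still between calls to the robot, and variables do not carry over. Pictures are saved under pics/ and viewed, and the job is handed in when it is done.

```bash
ls; mkdir -p pics; python3 - <<'E'
from cell import arm, claw, get_state, vision
import cv2
for n in ["scene","top","wrist"]:
    s=get_state()
    c=vision.read_camera(n); cv2.imwrite(f"pics/{n}0.png",c["image"])
    print(n,{k:(v if not hasattr(v,'tolist') else v.tolist()) for k,v in c.items() if k!="image"})
print(s)
E
```

```text
pics
scene {'fx': 362.3387438973829, 'fy': 362.3387438973829, 'cx': 253.50490785671659, 'cy': 193.04203864600132, 'R': [[-0.8812364326541817, -0.47250172738118745, 0.012824483799590681], [-0.332088953169845, 0.5995972953292565, -0.728148343825897], [0.33636182444725865, -0.6459297183561334, -0.6852995855820123]], 't': [0.43479034692171786, 0.2957322960724045, 0.7629218585586177]}
top {'fx': 479.2799867551966, 'fy': 479.2799867551966, 'cx': 252.08853376413947, 'cy': 186.25497815892592, 'R': [[0.005122803119940294, -0.9998674986613446, -0.015451278552280453], [-0.985887574060124, -0.0024644354673664676, -0.16739061464631352], [0.16733035648691413, 0.016090732690993897, -0.9857695674544985]], 't': [-0.017700615000806653, 0.5645251045392409, 1.0140805661006098]}
wrist {'fx': 325.8969536174752, 'fy': 325.8969536174752, 'cx': 256.7253187190245, 'cy': 197.51127217402168, 'tool_from_camera': [[-0.000315901864348407, -0.24287391364021557, 0.970057813884871, -0.1701759840912763], [0.9999991815012081, -0.0012794407487723223, 5.318058144831166e-06, -0.0013318588164340506], [0.0012398398781545766, 0.9700570215737075, 0.24287411902592881, -0.06776322486475822], [0.0, 0.0, 0.0, 1.0]]}
{'time_s': 0.1, 'qpos': array([ 1.19104533e+00,  3.20223561e-01,  1.56552749e+00, -1.65246852e-05,
        1.25737856e+00, -2.00152339e-02]), 'joint_velocities': array([-0.00236698, -0.00054182, -0.00309809, -0.00174014,  0.00047903,
        0.0001252 ]), 'joint_torque': array([ 2.98290870e-04, -4.13328767e+01, -2.32510632e+01,  7.28180772e-02,
        4.21026349e-02, -4.71325268e-05]), 'eef_pos': array([0.20226729, 0.53778711, 0.21321835]), 'eef_rot': array([ 0.12596562,  0.69580183, -0.12703297,  0.69559694]), 'contact_force': array([-0.67498401,  0.18216759,  0.68295617]), 'torque': array([ 0.01844161, -0.0090085 , -0.00051019]), 'opening': 0.09132378963682707}
```

View pics/scene0.png

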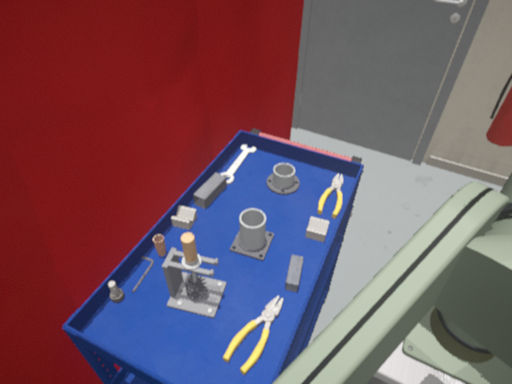

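View pics/top0.png

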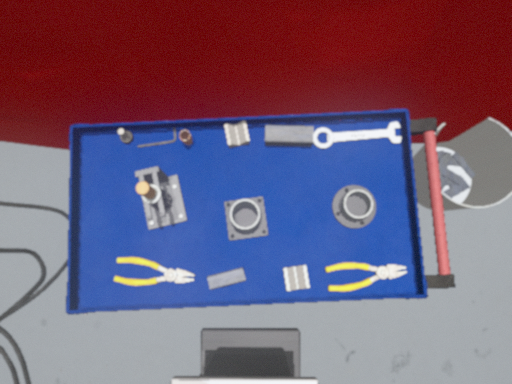

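View pics/wrist0.png

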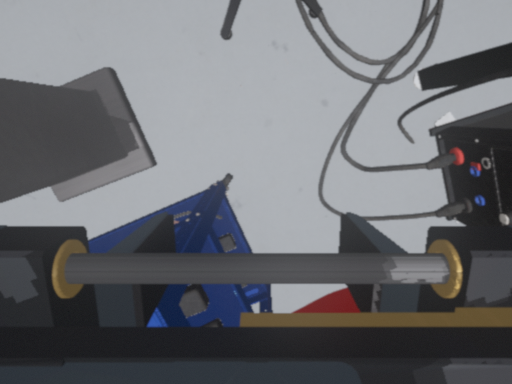

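The scene view shows the rack with the brush at about (190,270), the tall stub at (252,232) and the short stub at (284,178). In the top view these are at (160,198), (245,217) and (355,206). I'll enlarge these areas to get precise pixels.

```bash
python3 - <<'E'
import cv2,numpy as np
t=cv2.imread("pics/top0.png"); s=cv2.imread("pics/scene0.png")
def crop(im,x0,y0,w,h,k,f):
    c=cv2.resize(im[y0:y0+h,x0:x0+w],None,fx=k,fy=k,interpolation=cv2.INTER_CUBIC)
    for i in range(0,w,10): cv2.putText(c,str(x0+i),(i*k,8),0,.3,(0,255,255),1); cv2.line(c,(i*k,10),(i*k,14),(0,255,255),1)
    for i in range(0,h,10): cv2.putText(c,str(y0+i),(0,i*k+4),0,.3,(0,255,255),1)
    cv2.imwrite(f,c)
crop(t,125,155,150,90,5,"pics/t1.png")
crop(s,150,200,130,120,5,"pics/s1.png")
E
```

```text
(no output)
```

View pics/t1.png

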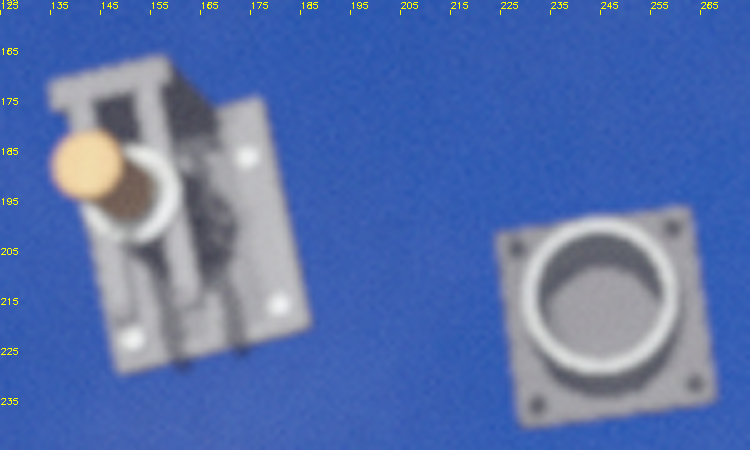

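View pics/s1.png

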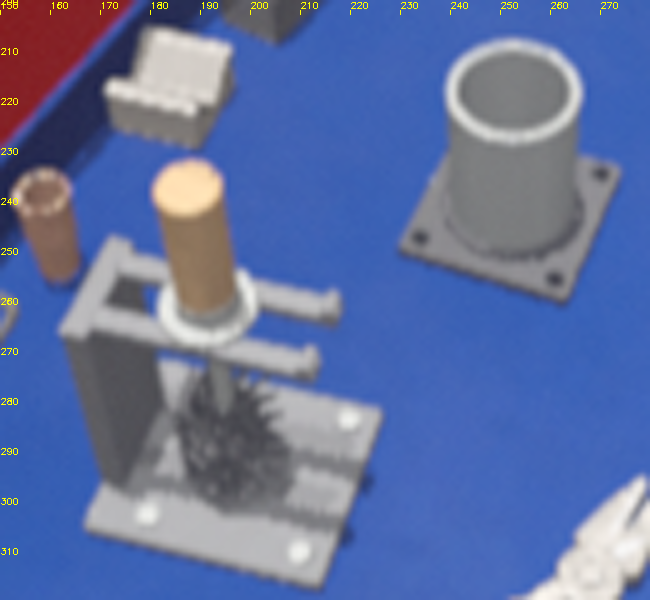

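```bash
cat > h.py <<'E'
import numpy as np, cv2
from cell import arm, claw, get_state, vision, workorder
def ray(c,p):
    d=np.array([(p[0]-c["cx"])/c["fx"],(p[1]-c["cy"])/c["fy"],1.]); R=np.array(c["R"]);t=np.array(c["t"])
    return -R.T@t, R.T@d
def onz(c,p,z):
    o,d=ray(c,p); return o+d*(z-o[2])/d[2]
def tri(c1,p1,c2,p2):
    (o1,d1),(o2,d2)=ray(c1,p1),ray(c2,p2)
    a,_,_,_=np.linalg.lstsq(np.stack([d1,-d2],1),o2-o1,rcond=None)
    x1,x2=o1+a[0]*d1,o2+a[1]*d2; return (x1+x2)/2, np.linalg.norm(x1-x2)
def proj(c,X):
    q=np.array(c["R"])@X+np.array(c["t"]); return np.array([c["fx"]*q[0]/q[2]+c["cx"],c["fy"]*q[1]/q[2]+c["cy"]])
E
python3 - <<'E'
from h import *
np.set_printoptions(precision=4,suppress=True)
T=vision.read_camera("top");S=vision.read_camera("scene")
def blob(c,roi,fn):
    x0,y0,x1,y1=roi; im=c["image"][y0:y1,x0:x1].astype(int); m=fn(im).astype(np.uint8)
    cs,_=cv2.findContours(m,cv2.RETR_EXTERNAL,cv2.CHAIN_APPROX_NONE); k=max(cs,key=len)
    e=cv2.fitEllipse(k); return np.array(e[0])+[x0,y0],e[1]
cream=lambda i:(i[...,2]-i[...,0]>60)&(i[...,2]>205)
bright=lambda i:(i.min(-1)>190)
rt=blob(T,(130,170,165,200),cream); rs=blob(S,(175,228,205,250),cream)
print("handle top",rt,rs,tri(T,rt[0],S,rs[0]),onz(T,rt[0],.203),onz(S,rs[0],.203))
for n,a,b,z in [("tall",(226,195,264,232),(235,205,270,232),.095)]:
    for th in (170,):
        br=lambda i:(i.min(-1)>th)
        rt=blob(T,a,br); rs=blob(S,b,br)
        print(n,rt,rs,tri(T,rt[0],S,rs[0]),onz(T,rt[0],z),onz(S,rs[0],z))
for P in [[(177.4,174.4),(187,220),(148.6,229.6)]]: 
    w=[onz(T,p,.008) for p in P]; print("base top",w,np.linalg.norm(w[0]-w[1]),np.linalg.norm(w[1]-w[2]))
    a=w[0]-w[1];b=w[2]-w[1];print("yaw",np.arctan2(a[1],a[0]),np.arctan2(-b[0],b[1]),"origin",(w[0]+w[2])/2)
w=[onz(S,p,.008) for p in [(226.4,282),(214.4,317.4),(167,305.4)]]
print("base scene",w,np.linalg.norm(w[0]-w[1]),np.linalg.norm(w[1]-w[2]))
print(get_state()["time_s"])
E
```

```text
handle top (array([142.3424, 187.4597]), (10.607645034790039, 11.653745651245117)) (array([187.1457, 237.6974]), (8.834453582763672, 11.873229026794434)) (array([0.5358, 0.1898, 0.2026]), np.float64(0.0007946284734799092)) [0.5354 0.1895 0.203 ] [0.536  0.1902 0.203 ]
tall (array([244.3946, 213.4382]), (29.942468643188477, 31.152835845947266)) (array([252.1344, 218.0409]), (19.197111129760742, 25.847835540771484)) (array([ 0.4987, -0.0005,  0.0963]), np.float64(0.00018881564916949477)) [ 0.4987 -0.0005  0.095 ] [ 0.4993 -0.0016  0.095 ]
base top [array([0.5987, 0.1581, 0.008 ]), array([0.493 , 0.1329, 0.008 ]), array([0.4708, 0.2197, 0.008 ])] 0.10862712202289845 0.08958187102556799
yaw 0.23423631627539196 0.25004629268767603 origin [0.5348 0.1889 0.008 ]
base scene [array([0.4934, 0.1328, 0.008 ]), array([0.4704, 0.2198, 0.008 ]), array([0.5765, 0.2457, 0.008 ])] 0.09008360993994026 0.10922827055678226
0.25
```

Both views agree. The handle's top is at (0.536, 0.190, 0.2026), where 0.203 was expected. The rack origin is (0.535, 0.189) with yaw ≈ 0.243, and its base measures 109×90 mm. The tall mouth is at (0.499, −0.001, 0.096). Next I'll grasp the brush with the jaws across the rack's y.

```bash
cat >> h.py <<'E'
from scipy.spatial.transform import Rotation as Ro
YAW=0.243; RX=np.array([np.cos(YAW),np.sin(YAW),0]); RY=np.array([-np.sin(YAW),np.cos(YAW),0])
HANG=np.array([0.5355,0.1895]); STUB=np.array([0.4990,-0.001])
def quat(s):
    x=np.array([0,0,-1.]); y=s*RY; return Ro.from_matrix(np.stack([x,y,np.cross(x,y)],1)).as_quat()
def st():
    s=get_state(); print("t",round(s["time_s"],2),"pos",s["eef_pos"].round(4),"F",s["contact_force"].round(1),"op",round(s["opening"],4)); return s
def snap(n,f):
    c=vision.read_camera(n); cv2.imwrite(f,c["image"]); return c
E
python3 - <<'E'
from h import *
for s in (1,-1):
    print(s,[arm.ik([*HANG,z],quat(s)) for z in (.28,.149)], [arm.ik([*STUB,z],quat(s)) for z in (.3,.149)])
E
```

```text
1 [array([ 3.19876249e-01,  2.75365228e-01,  1.46237540e+00, -4.44089210e-16,
        1.40385203e+00, -1.49392008e+00]), array([ 3.19876249e-01,  3.57060734e-01,  1.68038404e+00, -4.44089210e-16,
        1.10414788e+00, -1.49392008e+00])] [array([-2.50520918e-02,  1.54025896e-01,  1.57215650e+00, -4.44089210e-16,
        1.41541026e+00, -1.83884842e+00]), array([-2.50520918e-02,  2.54595199e-01,  1.83418007e+00, -4.44089210e-16,
        1.05281738e+00, -1.83884842e+00])]
-1 [array([0.31987625, 0.27536523, 1.4623754 , 0.        , 1.40385203,
       1.64767258]), array([ 3.19876249e-01,  3.57060734e-01,  1.68038404e+00, -4.44089210e-16,
        1.10414788e+00,  1.64767258e+00])] [array([-2.50520918e-02,  1.54025896e-01,  1.57215650e+00, -4.44089210e-16,
        1.41541026e+00,  1.30274424e+00]), array([-2.50520918e-02,  2.54595199e-01,  1.83418007e+00, -4.44089210e-16,
        1.05281738e+00,  1.30274424e+00])]
```

```bash
python3 - <<'E'
from h import *
q=quat(-1)
arm.move_to([*HANG,.30],q); st()
arm.movel([*HANG,.149],speed=.12,force_limit=8); st()
snap("scene","pics/s2.png")
claw.grab(); st()
c=snap("scene","pics/s3.png");snap("wrist","pics/w3.png")
im=np.vstack([cv2.imread("pics/s2.png")[200:330,130:290],cv2.imread("pics/s3.png")[200:330,130:290]])
im=np.hstack([cv2.imread("pics/s2.png")[200:330,130:290],cv2.imread("pics/s3.png")[200:330,130:290]])
cv2.imwrite("pics/c3.png",cv2.resize(im,None,fx=2.5,fy=2.5))
E
```

```text
t 2.03 pos [0.5352 0.1901 0.2998] F [-0.7  0.1 -0.3] op 0.0912
t 3.44 pos [0.536  0.1897 0.1498] F [ 0.2 -0.1  0.5] op 0.0918
t 4.5 pos [0.5355 0.1894 0.149 ] F [ 0.2 -0.2  0.1] op 0.0258
```

View pics/c3.png

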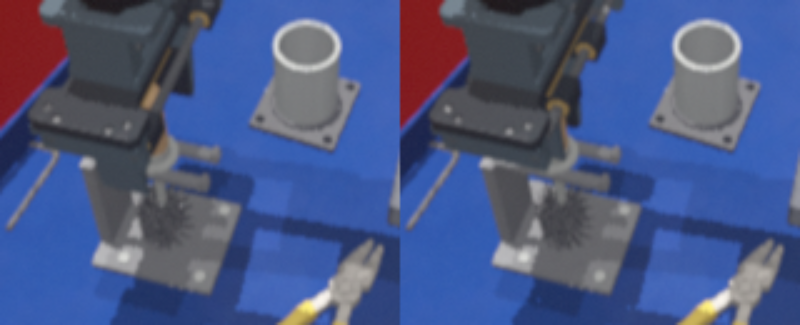

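The before and after crops show the closed fingers around the handle, with an opening of 25.8 mm. The brush still hangs upright between the prongs, around (565,165) in the right-hand crop. Now I'll lift it 20 mm and slide it out.

```bash
python3 - <<'E'
from h import *
z0=.149
p=np.array([*HANG,z0+.020])
print(arm.movel(p,speed=.06,force_limit=15)); st()
p2=p-.095*RX
print(arm.movel(p2,speed=.08,force_limit=12)); st()
arm.movel(p2+[0,0,.105],speed=.15); st()
arm.movel([*STUB,z0+.125],speed=.15); st(); arm.pause(.3)
c=snap("scene","pics/s4.png"); snap("top","pics/t4.png")
im=np.hstack([cv2.imread("pics/s4.png")[130:330,150:350],cv2.imread("pics/t4.png")[100:300,130:330]])
cv2.imwrite("pics/c4.png",cv2.resize(im,None,fx=2,fy=2))
E
```

```text
False
t 5.08 pos [0.5357 0.1896 0.1695] F [ 0.1  0.  -2.2] op 0.0255
False
t 6.42 pos [0.4438 0.1668 0.169 ] F [ 0.1  0.2 -1.2] op 0.0254
t 7.27 pos [0.4428 0.1665 0.273 ] F [ 0.1  0.1 -2.1] op 0.0253
t 8.59 pos [ 4.988e-01 -4.000e-04  2.740e-01] F [-0.7 -0.3 -1.7] op 0.0254
```

View pics/c4.png

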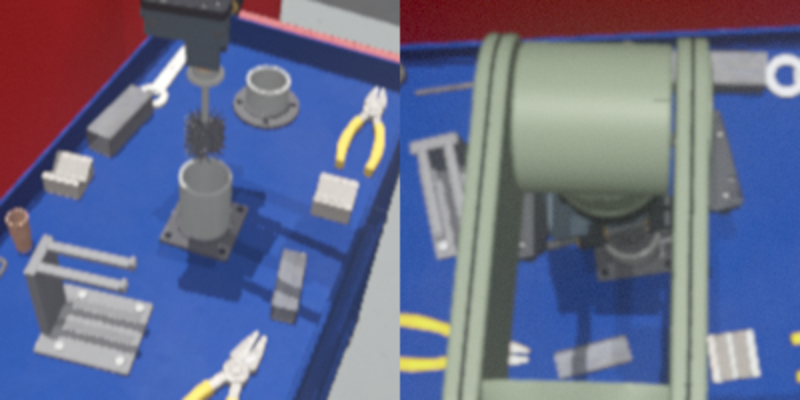

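The brush hangs upright, centred over the tall stub's mouth: the head is at about (205,135) and the mouth at (205,175) in the left crop. Now the strokes.

```bash
python3 - <<'E'
from h import *
print(arm.movel([*STUB,.205],speed=.06,force_limit=10)); st()
for i in range(3):
    print(i,arm.movel([*STUB,.148],speed=.06,force_limit=10)); arm.pause(.3); st()
    if i==0: snap("scene","pics/s5.png")
    if i<2: arm.movel([*STUB,.207],speed=.08); arm.pause(.3); st()
im=np.hstack([cv2.imread("pics/s5.png")[150:290,180:320],vision.read_camera("scene")["image"][150:290,180:320]])
cv2.imwrite("pics/c5.png",cv2.resize(im,None,fx=2.5,fy=2.5))
E
```

```text
False
t 10.29 pos [ 0.4993 -0.001   0.2054] F [-0.   0.2 -1.5] op 0.0255
0 False
t 11.69 pos [ 0.4992 -0.001   0.1482] F [-0.4 -0.1 -2.3] op 0.0255
t 12.93 pos [ 0.4988 -0.001   0.2066] F [-1.   0.9 -0.8] op 0.0257
1 False
t 14.37 pos [ 0.4991 -0.001   0.1482] F [-0.4  0.3 -1.3] op 0.0257
t 15.56 pos [ 0.4988 -0.001   0.2066] F [ 0.3  0.1 -1.9] op 0.0255
2 False
t 16.99 pos [ 0.4991 -0.001   0.1482] F [ 0.3 -0.5 -1.7] op 0.0255
```

View pics/c5.png

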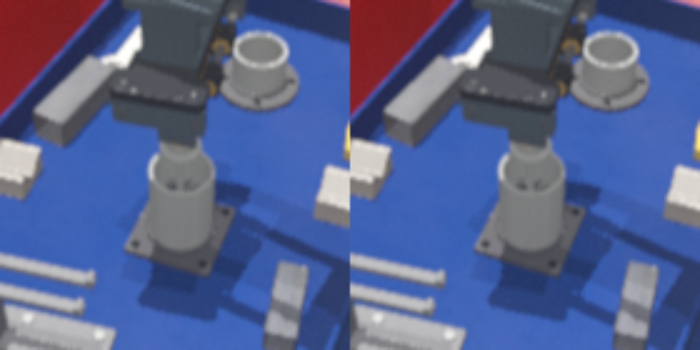

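The collar sits just above the rim with the head inside, and the stub's plate hasn't moved between the two frames. To confirm the depth, I'll feel gently for the floor, which should be about 4 mm lower.

```bash
python3 - <<'E'
from h import *
print(arm.movel([*STUB,.142],speed=.015,force_limit=5)); st()
arm.movel([*STUB,.150],speed=.03)
arm.movel([*STUB,.28],speed=.12); arm.pause(.3); st()
c=snap("scene","pics/s6.png")
cv2.imwrite("pics/c6.png",cv2.resize(c["image"][120:320,150:350],None,fx=3,fy=3))
E
```

```text
True
t 17.39 pos [ 0.4993 -0.001   0.1439] F [0.1 0.2 4.1] op 0.0255
t 19.31 pos [ 0.4989 -0.001   0.2797] F [-0.5 -0.3 -1.3] op 0.0257
```

View pics/c6.png

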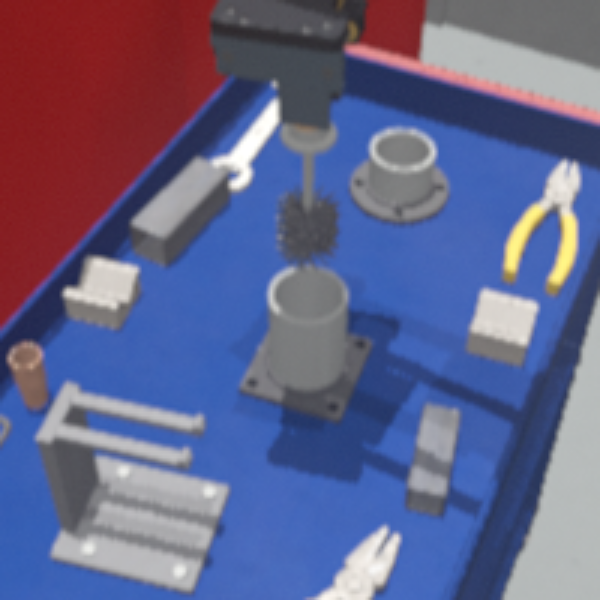

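The floor was felt at TCP z = 0.1439, so each stroke ended about 4 mm above it. The brush is still upright and the stub is standing. Now I'll hang the brush back along the reverse path.

```bash
python3 - <<'E'
from h import *
z0=.149
p=np.array([*HANG,z0+.020]); p2=p-.095*RX
arm.movel(p2+[0,0,.111],speed=.15)
arm.movel(p2,speed=.12); arm.pause(.3); st(); snap("scene","pics/s7.png")
r=arm.movel(p,speed=.06,force_limit=8); print(r); st()
if not r:
    print(arm.movel([*HANG,z0-.001],speed=.03,force_limit=5)); st()
c=snap("scene","pics/s8.png")
im=np.hstack([cv2.imread("pics/s7.png")[200:330,130:290],c["image"][200:330,130:290]])
cv2.imwrite("pics/c8.png",cv2.resize(im,None,fx=2.5,fy=2.5))
E
```

```text
t 22.06 pos [0.4435 0.1667 0.1694] F [-0.4  0.4 -1.8] op 0.0255
False
t 23.84 pos [0.5352 0.1894 0.1691] F [-0.6  0.3 -2.3] op 0.0256
True
t 24.48 pos [0.5351 0.1893 0.149 ] F [-0.6 -0.6  4.7] op 0.0256
```

View pics/c8.png

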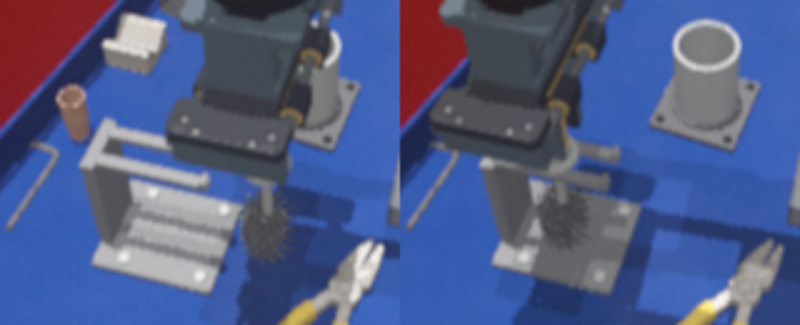

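The left crop shows the brush head outside the fork before it slid in. The right crop shows the stem between the prongs and the collar down on them, with contact at TCP z 0.149, the same height as the original grasp. Next I'll release, retreat and check.

```bash
python3 - <<'E'
from h import *
np.set_printoptions(precision=4,suppress=True)
claw.ungrasp(); arm.pause(.3); st()
s=get_state()["eef_pos"]
arm.movel([s[0],s[1],.32],speed=.12); st()
arm.move_j([1.191,.32,1.565,0,1.257,-.02]); arm.pause(.5); st()
T=snap("top","pics/t9.png");S=snap("scene","pics/s9.png")
def blob(c,roi,fn):
    x0,y0,x1,y1=roi; im=c["image"][y0:y1,x0:x1].astype(int); m=fn(im).astype(np.uint8)
    cs,_=cv2.findContours(m,cv2.RETR_EXTERNAL,cv2.CHAIN_APPROX_NONE); k=max(cs,key=len)
    return np.array(cv2.fitEllipse(k)[0])+[x0,y0]
cream=lambda i:(i[...,2]-i[...,0]>60)&(i[...,2]>205)
br=lambda i:(i.min(-1)>170)
print("handle",tri(T,blob(T,(130,170,165,200),cream),S,blob(S,(175,228,205,250),cream)))
print("tall",tri(T,blob(T,(226,195,264,232),br),S,blob(S,(235,205,270,232),br)))
for n,im in (("top",T["image"]),("scene",S["image"])):
    o=cv2.imread(f"pics/{n}0.png"); d=cv2.absdiff(o,im).max(-1)>45; ys,xs=np.nonzero(d); print(n,d.sum(),(xs.min(),xs.max(),ys.min(),ys.max()) if d.any() else None)
im=np.hstack([T["image"][100:310,60:270],S["image"][180:330,140:290].repeat(1,0) if 0 else cv2.resize(S["image"][180:330,140:290],(210,210))])
cv2.imwrite("pics/c9.png",cv2.resize(im,None,fx=1.9,fy=1.9))
E
```

```text
t 25.91 pos [0.5344 0.1891 0.1481] F [-0.5  1.  -0.1] op 0.0911
t 27.49 pos [0.5341 0.189  0.3192] F [-0.4  0.3  0.1] op 0.0909
t 29.78 pos [0.2026 0.5381 0.2136] F [ 1.   0.7 -0.2] op 0.091
handle (array([0.5352, 0.19  , 0.2024]), np.float64(0.0008653822129060563))
tall (array([ 0.4987, -0.0005,  0.0962]), np.float64(0.00013454528609815064))
top 0 None
scene 14 (np.int64(475), np.int64(511), np.int64(187), np.int64(269))
```

View pics/c9.png

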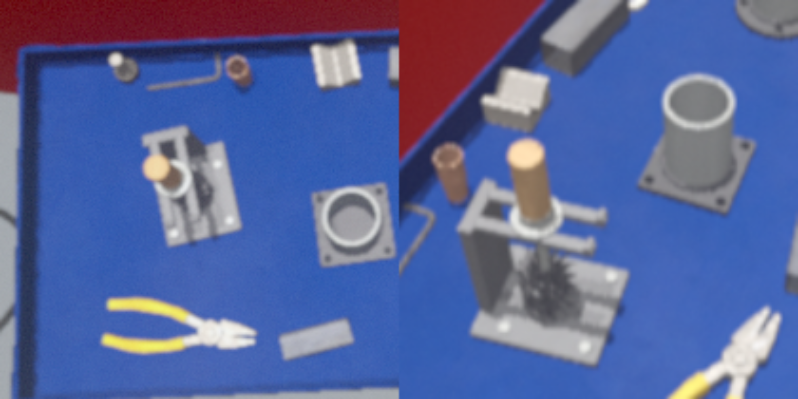

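The brush hangs upright in the fork, with its handle top at (0.535, 0.190, 0.202), within 1 mm of where it started. The tall stub hasn't moved, and the final pictures match the first ones. Handing in.

```bash
python3 - <<'E'
from h import *
print(workorder.hand_in()); st()
E
```

```text
the job is handed in; nothing more can be done
None
the job is handed in; nothing more can be done
```

The brush went into the taller stub three times and is hanging back in the fork, released. I handed the job in at about 30 s of the 64 s allowed; no verdict is reported.

- **Strokes:** each stroke ended with the brush's lower end about 4 mm above the inner floor. A gentle touch after the third stroke found the floor at TCP z 0.1439, against the strokes' 0.148. Between strokes the lower end rose to about 62 mm above the floor.
- **Final state:** the handle's top is within 1 mm of where it started, at a height of 0.202 m, and the brush looks upright. The tall stub's mouth is unmoved to 0.1 mm.
- **Other things:** the top view shows no change above the threshold I set from the first picture. The scene view differs in 14 pixels at the right edge, where the arm stands, away from the work. The arm is back at its start pose, clear of everything.

None of the checks failed or disagreed.

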